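# Walk the printing block round to the fence

### The arm

A 6-joint arm with a two-finger parallel gripper is mounted at the origin on the work surface. World frame = base frame: x ahead of the robot, y to its left, z up, the work surface at z = 0. Lengths are in m, angles in rad, forces in N, time in s.
With the tool pointing down it reaches from about 0.325 to 0.9 m from the base axis. Payload 6.1 kg.
Tool frame: the origin (TCP) lies midway between the tips of the shut fingers; the grasp point (between the pads) lies 19 mm behind it (grip_point_offset is the x of the grasp point in the tool frame, in m); x points along the fingers, z is the direction in which the jaws open and shut, and the axes are right-handed (so a half turn about x gives the same grasp; the last joint's range is limited). The gripper opens to 87 mm and grips with 3 to 60 N. Pads are 19 mm wide; open, the fingers measure 117 mm over their backs; the gripper's body (75 mm by 190 mm) begins 51 mm behind the grasp point.
Start: joints at [-0.126, 0.22, 1.526, -0, 1.395, -0.126], TCP at [0.625, -0, 0.223] pointing down, gripper open.
Joint ranges: [-2.98, 2.98], [-0.91, 2.08], [0.09, 2.57], [-1.24, 4.39], [0.2, 2.65], [-2.68, 2.68]. Speed limits (rad/s): [2.57, 2.57, 3.01, 3.14, 3.14, 3.14].

### API

Orientations are given as a unit quaternion [x, y, z, w].
In Python, from cell import * gives the robot as it stands.
- The arm moves only by the tool carry_out, never from a script. Its argument "rows" is a list of rows, each a list of 3 entries, a list of its own where there are three numbers: the turn, a rotation vector about the tool's x, y, z in degrees, then the shift along the tool's x, y, z in cm, then the closure in counts, from 0 (fully open) to 255 (shut). In form: [[[ax, ay, az], [x, y, z], gripper], ...]. A call has 1 to 8 rows; each row is the pose to reach, as a shift and turn from the pose measured when the call began, along the tool's axes at that moment; what a row does not reach only later rows make up. A row lasts 1/12 s, in which the tool goes at most 41.7 mm and 7.16 degrees, less where a joint would pass 70% of its speed; a pose out of reach is approached as far as the arm can. A call with a gripper value outside its range is refused whole. The fingers move at their own pace and stop on an object; "squeeze" is the grip in N (left out, the last holds). Time passes only in rows, so rows that repeat a pose let the fingers close. It gives the time, the measured TCP pose, the force and the opening at its end, in the units of the state.
- sense(): the state, without advancing time (a new reading comes with each control period).
- camera(name): name is "scene" or "side" or "wrist"; returns (picture, depth): 420x560x3 uint8, blue, green, red; 420x560 float32, m along the optical axis (not along the pixel's ray), 0 where there is no reading.
- calibration(name): a dict with "fx", "fy", "cx", "cy" (pixels), "extrinsics" (4x4, takes a point from camera to world coordinates); the wrist camera has in their place "T_tool_cam" (4x4, takes a point from camera to tool coordinates, whose origin is the TCP and whose axes are the tool frame's). Camera axes: x right, y up, looking along -z (the intrinsics and any distortion apply to the point x, -y, -z); pixel columns grow to the right and rows downward; lengths in m; the calibration is good to about 2 mm. A picture is of the moment at which its call begins: read the wrist's pose just before it. calibration takes no time and is no camera call.
- hand_in(): hands the job in, once; it reports no verdict.
Trained networks look in the newest picture that a camera, given by its name, has taken for a name from the list of things; names that differ only in an ending like _2 or _b are one class to them, and where a whole thing is asked for, a point or a joint stands for the part that bears it (a point fixed in the world has none). Each returns a list of dicts, best first, with "conf" (0 to 1); they miss things now and then, are a little off and sometimes report something else, mostly with a low value. They report only what shows in the picture. A call takes as long as a camera call. They do not tell look-alikes from the thing itself.
- spot_in(target, camera): "bbox" ([left, top, right, bottom] in pixels, round what is visible of it).
- outline_of(target, camera): "pixels" (420x560 bool, what is visible of it) and "bbox" ([left, top, right, bottom] in pixels, round what is visible of it).
The state is a dict: "t": time; "q": joint angles; "joint_vel": joint speeds; "joint_efforts": joint torques, N m; "eef_pos": TCP position; "ee_rot": TCP orientation; "ft_force": force on the tool from outside, world axes, zero at the start; "ft_torque": the same for the moment, N m; "grip_width": opening from 0.0 (shut) to 1.0 (fully open).
Only numpy, scipy, OpenCV 4.12 (cv2) and the standard library are available. Lean on these libraries where they do the work, as an engineer would, in place of code of your own. Each camera call takes 0.05 s, during which the arm holds its last target.

### The job

Nudge the corners of the heavy printing block with the fingertips to walk it round on the spot until one of its long sides (either one) squarely faces the wooden fence, and let it stand there a moment, its middle no more than 5 cm from where it began. Then push it straight across the table until that whole long side lies flat against the fence. Only push it: do not lift or tip it, and leave everything else where it is.

Things in the scene. Friction and masses are not known exactly. Their poses are not given: they have to be found in the camera images.
- block: Heavy hardwood printing block lying loose, face up: a box 90 mm (its x) by 150 mm (its y) by 50 mm high, 0.6 to 1 kg, with fine wavy copper lines on top; slides at 3 to 6 N pushed level, up to 15 N if fingers bear down. Origin: centre of underside; z up. Long sides: its -x and +x sides, alike. It starts turned 40 to 90 degrees from parallel to the fence, either way, its middle 155 to 185 mm in front of the fence's.
- fence: Wooden batten fixed to the table, the fence: 35 mm thick (its x), 400 mm long (its y), 30 mm high. Origin: centre of its underside; its -x side, 17.5 mm from the origin, looks towards the robot and the block, and is the side the block must lie against. Its x axis is within 0.3 rad of the world's.
- dye_pot: Loose bystander: small open steel dye cup, 60 mm wide, 55 mm high, standing about 215 mm to the +y side of the fence's middle and 100 to 170 mm in front of the fence. Origin: centre of its underside.
- jar: Loose bystander: amber glass jar, 52 mm wide, 60 mm high, standing about 215 mm to the -y side of the fence's middle and 100 to 170 mm in front of the fence. Origin: centre of its underside.
- brush: Loose bystander: brush with a wooden handle, about 200 mm long, 42 mm wide, 20 mm high, lying behind the fence.
- wedge: Loose bystander: wooden wedge blank 30 x 75 x 22 mm, lying behind the fence. Origin: centre of its underside.
- tin: Loose bystander: steel tin 80 mm wide, 100 mm high, well to the left (+y). Origin: centre of its underside.
- bottle: Loose bystander: white bottle 64 mm wide, 170 mm high, well to the right (-y). Origin: centre of its underside.
- scraper: Loose bystander: flat scraper with a wooden handle, 280 mm long, lying well to the right (-y).
There are look-alikes about, which are no part of the job. Of the things like the block, leave any that is black; of the rest the larger one is meant.

How it is judged:
On the way, in this order (a step that is already met when the one before it is completed fails the run):
1. the block stands still with a long side facing the fence to within 8 degrees, and the block's middle is within 55 mm of where it began (angle between the y axis of block and the y axis of fence, either way round below 0.14 rad and distance of block from where it was at the start of the episode below 0.055 m and angular speed of block below 0.1 rad/s and linear speed of block below 0.01 m/s), for 0.4 s.
2. the long side lies flat against the fence (angle between the y axis of block and the y axis of fence, either way round below 0.04 rad and x of block in the frame of fence above -0.0675 m), for 0.2 s.
At the end, for the whole second after the job is handed in: The block rests flat on the table with one whole long side against the fence's near side: parallel to within 0.04 rad, gap at its middle at most 5 mm, not past either end of the fence, at rest (all of step 2 and x of block in the frame of fence below -0.058 m and y of block in the frame of fence between -0.127 and 0.127 m and height (world z) of block below 0.006 m and angle between block's own z axis and vertical below 0.05 rad and linear speed of block below 0.01 m/s and angular speed of block below 0.05 rad/s); the robot touches nothing.
It fails at once if the block is lifted or tipped (8 mm off the table, or 0.12 rad) (height (world z) of block above 0.008 m or angle between block's own z axis and vertical above 0.12 rad).
It fails at once if the block is pushed with the arm or the gripper's body instead of the fingers (over 5 N) (contact force between the arm and block above 5 N).
It fails at once if a bystander is moved by more than 15 mm (distance of any of dye_pot, jar, brush, wedge, tin, bottle, scraper from where it was at the start of the episode above 0.015 m).
It also fails if it takes over 67 s, if anything falls off the work surface, if the arm or the gripper's body presses on something with over 40 N, if the wrist force passes 120 N, or if a joint passes its speed limit or range.

## Working session

There is one attempt and no reset: what is moved stays moved. The work goes in short steps, Python scripts to look and compute and a tool call to move; the robot and the scene stay as the last step left them, time stands still between calls to the robot, and variables do not carry over. Pictures are saved under pics/ and viewed, and the job is handed in when it is done.

Besides the shell and the picture viewer there is one more tool, called after "Emit:" by a JSON object that holds its "fn" and its "kwargs". carry_out: Moves the arm, as the interface text tells. Its arguments: {"type":"object","properties":{"rows":{"type":"array","items":{"type":"array"}},"squeeze":{"type":"number"}},"required":["rows"]}

```bash
ls; mkdir -p pics
python3 - <<'E'
from cell import *
import cv2
s=sense();print({k:(v if not hasattr(v,'tolist') else v.tolist()) for k,v in s.items()})
for n in ['scene','side','wrist']:
    p,d=camera(n);cv2.imwrite(f'pics/{n}0.png',p);c=calibration(n);print(n,c)
E
```

```text
pics
{'t': 0.0, 'q': [-0.1260883762117835, 0.22124950753926056, 1.5276186367616418, -1.7477351886849746e-05, 1.3946720604124676, -0.12610971757961714], 'joint_vel': [-0.000945960017409824, 0.0013509382234277618, 0.0004279947216465609, 0.0012728834734438983, -0.0009687232664443994, 0.0003238919999809807], 'joint_efforts': [-1.6744550066505326e-05, -49.46099638938904, -38.738354444503784, 0.069996218662709, 0.05702711991034448, -0.0001420646640326595], 'eef_pos': [0.6243815873968833, 7.588464282907843e-05, 0.2214187770801663], 'ee_rot': [7.192908718521283e-05, 0.7077903068579182, 8.919692352474655e-05, 0.7064225848513686], 'ft_force': [0.3887635299174172, 0.8299642751318029, 0.2003157263908883], 'ft_torque': [0.004544061863195498, -0.011679668786612692, -0.08176194539958372], 'grip_width': 1.0033679527977273}
scene {'fx': 463.0897289775943, 'fy': 463.0897289775943, 'cx': 275.0133881636498, 'cy': 209.57323563633946, 'extrinsics': array([[ 7.97165737e-01, -3.80048803e-01,  4.69137181e-01,
         1.12034224e+00],
       [ 6.03760527e-01,  5.01937842e-01, -6.19299304e-01,
        -7.7530
[... 314 characters left out ...]
.99838971,  0.03201529, -0.04682958,  0.4818756 ],
       [-0.05560013,  0.71601505, -0.69586714, -0.77317895],
       [ 0.0112523 ,  0.69735033,  0.71664211,  0.84144078],
       [ 0.        ,  0.        ,  0.        ,  1.        ]])}
wrist {'fx': 313.8127534735261, 'fy': 313.8127534735261, 'cx': 278.98477087590976, 'cy': 206.24723905755476, 'T_tool_cam': array([[-5.50716860e-05,  2.90731772e-01, -9.56804595e-01,
        -1.61334424e-01],
       [ 1.26146069e-03,  9.56803856e-01,  2.90731474e-01,
         8.09183730e-02],
       [ 9.99999203e-01, -1.19096031e-03, -4.19439503e-04,
         3.15241790e-04],
       [ 0.00000000e+00,  0.00000000e+00,  0.00000000e+00,
         1.00000000e+00]])}
```

View pics/scene0.png

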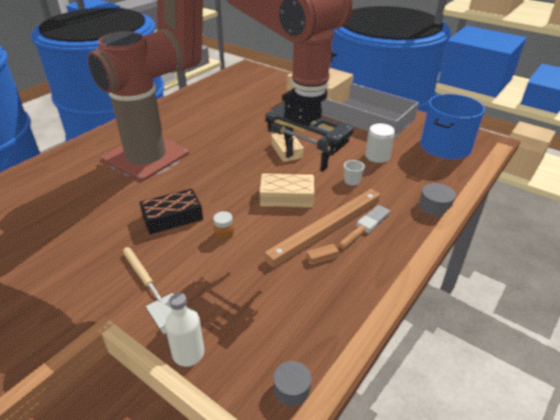

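View pics/side0.png

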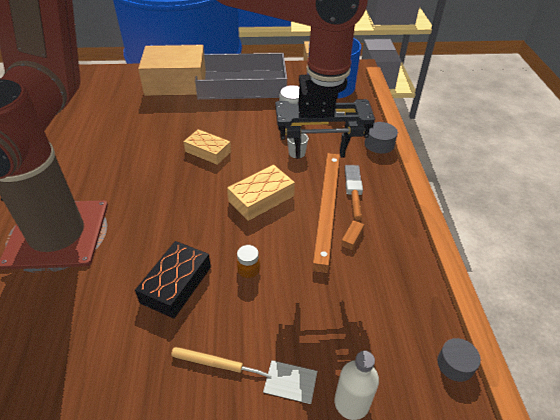

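View pics/wrist0.png

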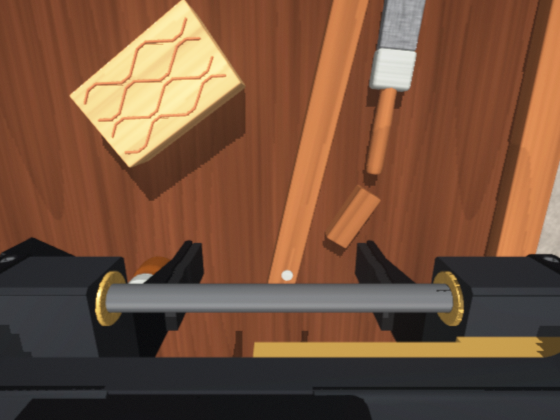

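Candidates in the side picture are the light block at (261,191), the smaller light block at (207,147) and the black one at (174,277). The larger light block at (261,191) is the one meant. I'll measure it and confirm with a crop.

```bash
cat > h.py <<'E'
from cell import *
import cv2, numpy as np
from scipy.spatial.transform import Rotation as R
def ext(n,s=None):
    c=calibration(n)
    if n!='wrist': return c,c['extrinsics']
    s=s or sense(); T=np.eye(4);T[:3,:3]=R.from_quat(s['ee_rot']).as_matrix();T[:3,3]=s['eef_pos']
    return c,T@c['T_tool_cam']
def cloud(n,d,E=None):
    c,T=ext(n) if E is None else E
    v,u=np.mgrid[:420,:560]
    P=np.stack([(u-c['cx'])/c['fx']*d,-(v-c['cy'])/c['fy']*d,-d],-1)
    return P@T[:3,:3].T+T[:3,3]
def rect(pts):
    (c,wh,a)=cv2.minAreaRect(pts[:,:2].astype(np.float32)*1000)
    w,h=wh; a=np.deg2rad(a)
    # direction of the long side
    if w<h: a+=np.pi/2
    a=(a+np.pi/2)%np.pi-np.pi/2
    return np.array(c)/1000,max(w,h),min(w,h),a
E
python3 - <<'E'
from h import *
for n in ['side','scene']:
    p,d=camera(n);P=cloud(n,d)
    if n=='side': cv2.imwrite('pics/crop0.png',cv2.resize(p[110:330,120:370],None,fx=3,fy=2.7,interpolation=cv2.INTER_CUBIC)[:600,:800])
    for t in ['block','fence','dye_pot','jar','wedge','brush']:
        for o in outline_of(t,n)[:3]:
            m=o['pixels']&(d>0);
            if m.sum()<20: continue
            q=P[m]; z=q[:,2]; top=np.percentile(z,95)
            qt=q[abs(z-np.median(z[z>top-.006]))<.004]
            r=rect(qt)
            print(n,t,round(o['conf'],2),o['bbox'],'top',round(float(top),4),'c',r[0].round(4),'L%.0f W%.0f ang%.1f'%(r[1],r[2],np.rad2deg(r[3])))
E
```

```text
side block 0.61 [184.4, 127.6, 233.3, 168.2] top 0.0397 c [0.3508 0.3049] L118 W74 ang-33.3
side block 0.6 [132.9, 241.7, 209.7, 322.2] top 0.0513 c [ 0.3027 -0.1657] L151 W92 ang61.8
side fence 0.79 [311.5, 152.8, 339.1, 272.4] top 0.0319 c [0.6657 0.0497] L405 W35 ang77.9
side fence 0.7 [285.7, 86.4, 300.9, 98.2] top 0.1015 c [0.5963 0.4552] L71 W46 ang85.2
side dye_pot 0.65 [287.6, 136.3, 307.7, 158.2] top 0.2547 c [ 0.5743 -0.0104] L13 W3 ang13.6
side jar 0.62 [237.7, 244.9, 262.3, 282.2] top 0.0608 c [ 0.4627 -0.131 ] L47 W46 ang-49.6
side wedge 0.76 [341.9, 219.6, 363.8, 246.5] top 0.0233 c [ 0.7138 -0.0473] L76 W31 ang59.3
side brush 0.83 [345.3, 165.8, 363.3, 222.1] top 0.0208 c [0.7459 0.1079] L202 W41 ang84.2
scene block 0.94 [139.0, 188.5, 204.4, 237.4] top 0.0534 c [ 0.3061 -0.1657] L150 W96 ang62.0
scene block 0.93 [263.9, 172.8, 311.2, 203.6] top 0.0538 c [0.5014 0.0986] L148 W95 ang34.4
scene block 0.57 [272.6, 134.2, 304.3, 163.0] top 0.0423 c [0.3554 0.3021] L118 W71 ang-34.2
scene dye_pot 0.88 [344.4, 162.0, 360.7, 185.9] top 0.0563 c [0.6112 0.2864] L69 W54 ang-60.0
scene dye_pot 0.38 [214.4, 212.7, 233.6, 238.3] top 0.0626 c [ 0.4652 -0.1322] L48 W44 ang-55.2
scene dye_pot 0.21 [122.5, 247.7, 172.7, 332.0] top 0.0212 c [ 0.3962 -0.3556] L159 W18 ang-16.9
scene jar 0.76 [212.9, 209.7, 236.5, 238.0] top 0.0626 c [ 0.4652 -0.1322] L48 W44 ang-55.2
scene wedge 0.58 [304.8, 245.4, 339.7, 261.3] top 0.0252 c [ 0.7154 -0.0484] L73 W32 ang58.6
scene brush 0.93 [339.3, 201.3, 390.0, 248.0] top 0.0224 c [0.7493 0.1071] L203 W42 ang84.6
```

View pics/crop0.png

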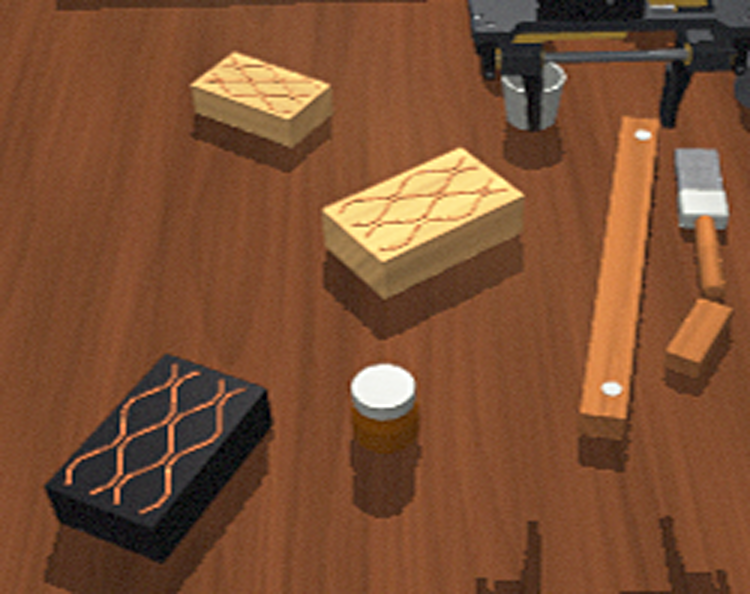

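The crop confirms it. The light block at crop (425,215) measures about 150x92 mm, the other light one 118x74 mm, and the third is black. I'll measure its pose more precisely from all three views.

```bash
cat >> h.py <<'E'
def model_fit(qt):
    # rectangle via minAreaRect over a cleaned mask of top points
    return rect(qt)
def find_block(n,c0=(.5,.1),rad=.14,save=None,zr=(.044,.060)):
    s=sense(); p,d=camera(n); P=cloud(n,d,ext(n,s))
    hsv=cv2.cvtColor(p,cv2.COLOR_BGR2HSV)
    m=(d>0)&(P[...,2]>zr[0])&(P[...,2]<zr[1])&(np.hypot(P[...,0]-c0[0],P[...,1]-c0[1])<rad)&(hsv[...,2]>90)
    m=cv2.morphologyEx(m.astype(np.uint8),cv2.MORPH_OPEN,np.ones((3,3)))
    k,l,st,_=cv2.connectedComponentsWithStats(m)
    if k<2: print(n,'none');return None
    m=l==1+np.argmax(st[1:,4])
    q=P[m]; r=rect(q)
    if save: cv2.imwrite(save,p)
    print(n,'n',m.sum(),'z %.4f'%np.median(q[:,2]),'c',r[0].round(4),'L%.0f W%.0f ang%.1f'%(r[1],r[2],np.rad2deg(r[3])))
    return r
E
python3 - <<'E'
from h import *
for n in ['side','scene','wrist']: find_block(n)
# fence in wrist + pot
s=sense();p,d=camera('wrist');P=cloud('wrist',d,ext('wrist',s))
for t in ['fence','dye_pot']:
  for n in ['scene','wrist']:
    pp,dd=camera(n);PP=cloud(n,dd,ext(n,s))
    for o in outline_of(t,n)[:2]:
        m=o['pixels']&(dd>0);q=PP[m]
        if t=='fence': q=q[abs(q[:,2]-.031)<.006]
        else: q=q[(q[:,2]<.065)&(q[:,2]>.02)]
        if len(q)<30: continue
        r=rect(q);print(t,n,o['conf'],o['bbox'],r[0].round(4),r[1],r[2],np.rad2deg(r[3]),np.median(q[:,2]))
E
```

```text
side n 1445 z 0.0491 c [0.499  0.1001] L154 W95 ang34.9
scene n 1036 z 0.0513 c [0.501  0.1001] L150 W97 ang36.2
wrist n 14234 z 0.0493 c [0.4985 0.1015] L151 W90 ang34.8
fence wrist 0.95 [263.9, 0.0, 367.3, 285.4] [0.6606 0.0274] 330.37823486328125 35.263729095458984 77.91790771484374 0.029209317603378138
dye_pot scene 0.58 [347.1, 164.2, 363.6, 182.6] [0.6122 0.2882] 63.00392150878906 50.638916015625 -59.40756416320801 0.042608394837568286
```

The block is at about (0.499, 0.100), with its long axis at 35°. The fence axis is at 78°, so it needs about 43° counter-clockwise. I'll do it as two opposing corner pushes, starting at the near (-long-axis) corner with the gripper shut.

Emit:
{"fn": "carry_out", "kwargs": {"rows": [[[0,0,0],[0,1.6,-2.8],255],[[0,0,0],[0,3.3,-5.6],255],[[0,0,0],[0,4.9,-8.4],255],[[0,0,0],[0,6.6,-11.1],255],[[0,0,0],[0,8.2,-13.9],255],[[0,0,0],[0,9.8,-16.7],255],[[0,0,0],[0,11.5,-19.5],255],[[0,0,0],[0,13.1,-22.2],255]]}}

```text
t: 2.12
eef_pos: [0.4015, 0.1316, 0.2225]
ee_rot: [0.0, 0.707, -0.0, 0.707]
ft_force: [-0.0, -0.4, 0.9]
grip_width: 0.474
```

Run:
```python
from h import *
find_block('scene'); find_block('side',save='pics/side1.png')
s=sense();print(s['t'],s['eef_pos'],s['grip_width'],R.from_quat(s['ee_rot']).as_matrix().round(3))
```

```text
scene n 1049 z 0.0513 c [0.5004 0.1007] L150 W97 ang35.7
side n 1450 z 0.0492 c [0.4989 0.1003] L153 W96 ang36.2
2.2167 [0.40005011 0.13275786 0.22244634] 0.3862889063217724 [[-0.001 -0.003  1.   ]
 [ 0.001  1.     0.003]
 [-1.     0.001 -0.001]]
```

View pics/side1.png

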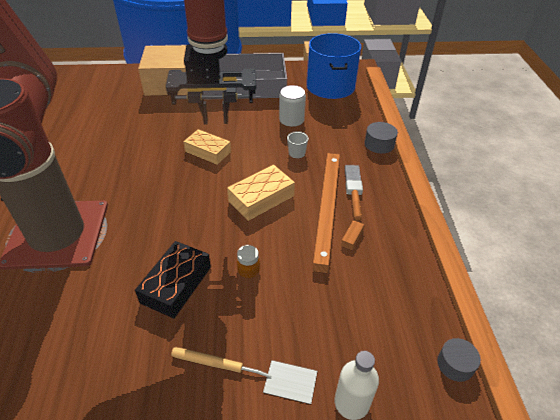

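The picture shows the gripper behind and above the block, nothing in the way. I'll go down next.

Emit:
{"fn": "carry_out", "kwargs": {"rows": [[[0,0,0],[3,0,0],255],[[0,0,0],[6,0,0],255],[[0,0,0],[9.5,0,0],255],[[0,0,0],[13,0,0],255],[[0,0,0],[16,0,0],255],[[0,0,0],[18.5,0,0],255],[[0,0,0],[20.2,0,0],255],[[0,0,0],[20.2,0,0],255]]}}

```text
t: 2.88
eef_pos: [0.3971, 0.1321, 0.0169]
ee_rot: [-0.001, 0.71, 0.001, 0.704]
ft_force: [-0.1, 0.5, -0.3]
grip_width: 0.008
```

Run:
```python
from h import *
find_block('scene',save='pics/scene2.png'); find_block('side',save='pics/side2.png')
a=cv2.imread('pics/scene2.png')[90:260,180:400];b=cv2.imread('pics/side2.png')[90:260,150:370]
cv2.imwrite('pics/c2.png',cv2.resize(np.vstack([a,b]),None,fx=1.75,fy=1.75))
s=sense();print(s['t'],s['eef_pos'],s['grip_width'],s['ft_force'])
```

```text
scene n 1057 z 0.0512 c [0.5008 0.0988] L149 W98 ang34.1
side n 1445 z 0.0491 c [0.4993 0.0996] L151 W94 ang34.7
2.9833 [0.40004941 0.13264632 0.0204028 ] 0.005878684104462455 [ 0.65549564  0.45088698 -0.31159059]
```

View pics/c2.png

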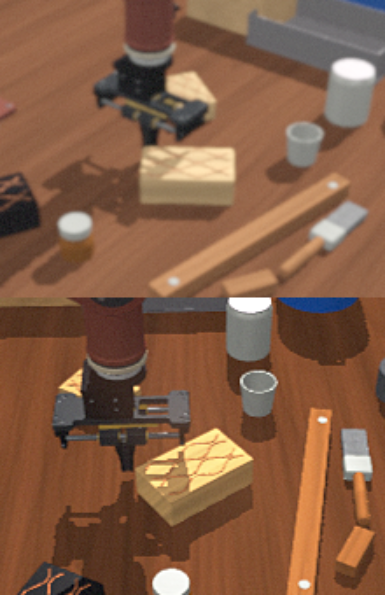

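Emit:
{"fn": "carry_out", "kwargs": {"rows": [[[0,0,0],[0,-0.4,0.3],255],[[0,0,0],[0,-0.9,0.6],255],[[0,0,0],[0,-1.3,0.9],255],[[0,0,0],[0,-1.7,1.2],255],[[0,0,0],[0,-2.1,1.4],255],[[0,0,0],[0,-2.5,1.7],255],[[0,0,0],[0,-2.9,2.0],255],[[0,0,0],[0,-3.3,2.3],255]]}}

```text
t: 3.65
eef_pos: [0.422, 0.0997, 0.0203]
ee_rot: [-0.0, 0.709, 0.001, 0.705]
ft_force: [-4.9, 2.4, 3.4]
grip_width: 0.005
```

Run:
```python
from h import *
find_block('scene'); find_block('side')
s=sense();print(s['t'],s['eef_pos'],s['grip_width'],s['ft_force'])
```

```text
scene n 1054 z 0.0512 c [0.5068 0.0968] L151 W101 ang43.2
side n 1350 z 0.0491 c [0.5064 0.0945] L153 W96 ang41.5
3.75 [0.42273701 0.09921612 0.02025315] 0.010506869633527866 [-1.78629601  0.59863742  0.49423681]
```

Emit:
{"fn": "carry_out", "kwargs": {"rows": [[[0,0,0],[0,-0.4,0.2],255],[[0,0,0],[0,-0.7,0.4],255],[[0,0,0],[0,-1.1,0.6],255],[[0,0,0],[0,-1.4,0.8],255],[[0,0,0],[0,-1.7,1.0],255],[[0,0,0],[0,-2.0,1.2],255],[[0,0,0],[0,-2.3,1.4],255],[[0,0,0],[0,-2.6,1.5],255]]}}

```text
t: 4.42
eef_pos: [0.4384, 0.0729, 0.0203]
ee_rot: [-0.0, 0.708, 0.001, 0.706]
ft_force: [-0.5, 2.3, -0.4]
grip_width: 0.001
```

Run:
```python
from h import *
find_block('scene'); find_block('side')
s=sense();print(s['t'],s['eef_pos'],s['grip_width'],s['ft_force'])
```

```text
scene n 1070 z 0.0512 c [0.5184 0.0887] L152 W105 ang56.4
side n 1144 z 0.0491 c [0.5179 0.0871] L154 W94 ang58.0
4.5167 [0.43854477 0.07264339 0.02032081] 0.005211025682870489 [-0.43485068  1.35209011 -0.15370639]
```

Turned to about 57°. Next I'll go to the opposite (far +long-axis) corner and push back the other way, which also returns the centre.

Emit:
{"fn": "carry_out", "kwargs": {"rows": [[[0,0,0],[0,0.5,-1.0],255],[[0,0,0],[-3,0.5,-1.0],255],[[0,0,0],[-7,0.5,-1.0],255],[[0,0,0],[-7.5,1.0,3.0],255],[[0,0,0],[-7.5,1.5,7.0],255],[[0,0,0],[-7.5,1.9,11.0],255],[[0,0,0],[-7.5,2.3,15.0],255],[[0,0,0],[-7.5,2.3,18.2],255]]}}

```text
t: 5.18
eef_pos: [0.6234, 0.0969, 0.0959]
ee_rot: [-0.001, 0.707, 0.001, 0.708]
ft_force: [-0.6, -1.1, 0.4]
grip_width: 0.003
```

Run:
```python
from h import *
find_block('scene'); find_block('side')
s=sense();print(s['t'],s['eef_pos'],s['grip_width'],s['ft_force'],R.from_quat(s['ee_rot']).as_matrix().round(3))
```

```text
scene n 1103 z 0.0513 c [0.5214 0.0871] L153 W95 ang57.7
side n 1472 z 0.0491 c [0.5187 0.0865] L152 W93 ang57.1
5.2833 [0.62448241 0.095929   0.09469715] 0.005782887271929071 [-0.91248542 -0.249092    0.01764386] [[ 0.001 -0.001  1.   ]
 [-0.     1.     0.001]
 [-1.    -0.     0.001]]
```

Emit:
{"fn": "carry_out", "kwargs": {"rows": [[[0,0,0],[1.5,0,-0.3],255],[[0,0,0],[3.5,0,-0.3],255],[[0,0,0],[5.5,0,-0.3],255],[[0,0,0],[7.0,0,-0.3],255],[[0,0,0],[7.4,0,-0.3],255],[[0,0,0],[7.4,0,-0.3],255]]}}

```text
t: 5.78
eef_pos: [0.6193, 0.0961, 0.0192]
ee_rot: [-0.001, 0.708, 0.0, 0.706]
ft_force: [-0.5, 0.2, 0.6]
grip_width: 0.003
```

Run:
```python
from h import *
find_block('scene',save='pics/scene3.png'); find_block('side',save='pics/side3.png')
a=cv2.imread('pics/scene3.png')[90:260,180:400];b=cv2.imread('pics/side3.png')[90:260,150:370]
cv2.imwrite('pics/c3.png',cv2.resize(np.vstack([a,b]),None,fx=1.75,fy=1.75))
s=sense();print(s['t'],s['eef_pos'],s['grip_width'],s['ft_force'])
```

```text
scene n 819 z 0.0511 c [0.5136 0.0758] L126 W98 ang60.4
side n 1319 z 0.0491 c [0.5182 0.0854] L153 W91 ang58.2
5.8833 [0.62171206 0.09609458 0.02175344] 0.006056739711170148 [-0.19890215  0.67374673 -0.19570533]
```

View pics/c3.png

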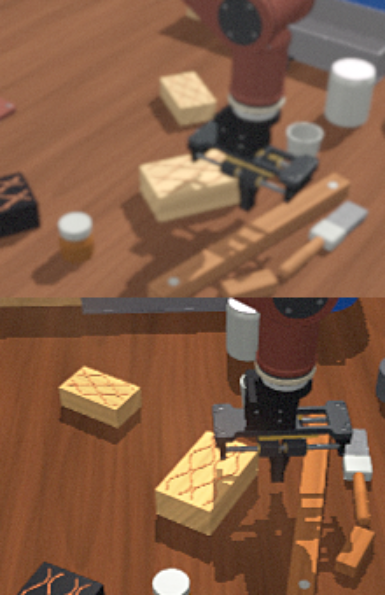

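The fingers stand between the fence and the far corner of the block. I'll push away from the fence.

Emit:
{"fn": "carry_out", "kwargs": {"rows": [[[0,0,0],[0,0.4,-0.6],255],[[0,0,0],[0,0.7,-1.1],255],[[0,0,0],[0,0.9,-1.6],255],[[0,0,0],[0,1.2,-2.1],255],[[0,0,0],[0,1.4,-2.5],255],[[0,0,0],[0,1.6,-2.9],255],[[0,0,0],[0,1.8,-3.3],255],[[0,0,0],[0,2.0,-3.7],255]]}}

```text
t: 6.55
eef_pos: [0.5854, 0.1164, 0.0224]
ee_rot: [-0.0, 0.705, 0.001, 0.709]
ft_force: [5.1, 0.7, 1.4]
grip_width: 0.005
```

Run:
```python
from h import *
find_block('scene'); find_block('side')
s=sense();print(s['t'],s['eef_pos'],s['grip_width'],s['ft_force'])
```

```text
scene n 947 z 0.0513 c [0.5089 0.081 ] L140 W93 ang64.0
side n 1348 z 0.0492 c [0.5059 0.0834] L147 W91 ang65.9
6.65 [0.58465755 0.11645326 0.02213249] 0.005414558344407001 [3.45194391 0.14871539 0.59375858]
```

Emit:
{"fn": "carry_out", "kwargs": {"rows": [[[0,0,0],[0,0.2,-0.4],255],[[0,0,0],[0,0.3,-0.7],255],[[0,0,0],[0,0.4,-1.0],255],[[0,0,0],[0,0.5,-1.3],255],[[0,0,0],[0,0.6,-1.6],255],[[0,0,0],[0,0.6,-1.8],255]]}}

```text
t: 7.15
eef_pos: [0.5664, 0.1227, 0.0221]
ee_rot: [-0.001, 0.706, 0.001, 0.708]
ft_force: [4.1, 1.7, 0.8]
grip_width: 0.007
```

Run:
```python
from h import *
find_block('scene'); find_block('side')
s=sense();print(s['t'],s['eef_pos'],s['grip_width'],s['ft_force'])
```

```text
scene n 967 z 0.0512 c [0.497 0.078] L139 W96 ang72.3
side n 1383 z 0.0491 c [0.4948 0.085 ] L154 W90 ang73.7
7.25 [0.5660951  0.12254175 0.02202233] 0.009793727820806623 [2.32272043 1.12222162 1.26146522]
```

Emit:
{"fn": "carry_out", "kwargs": {"rows": [[[0,0,0],[0,0,-0.3],255],[[0,0,0],[0,0.1,-0.6],255],[[0,0,0],[0,0.1,-0.7],255],[[0,0,0],[0,0,0.7],255],[[0,0,0],[-2,0,0.9],255],[[0,0,0],[-6,0,0.9],255],[[0,0,0],[-10,0,0.9],255],[[0,0,0],[-14,-2,0],255]]}}

```text
t: 7.92
eef_pos: [0.5652, 0.1058, 0.159]
ee_rot: [-0.001, 0.708, 0.002, 0.707]
ft_force: [0.7, -0.9, 0.6]
grip_width: 0.002
```

Emit:
{"fn": "carry_out", "kwargs": {"rows": [[[0,0,0],[-3,-3,0],255],[[0,0,0],[-6,-6,0],255],[[0,0,0],[-7,-9,0],255],[[0,0,0],[-7,-12,0],255],[[0,0,0],[-7,-12,0],255]]}}

```text
t: 8.33
eef_pos: [0.5647, -0.0189, 0.2292]
ee_rot: [-0.001, 0.708, -0.001, 0.706]
ft_force: [0.1, 0.4, -0.5]
grip_width: 0.003
```

Run:
```python
from h import *
find_block('scene'); find_block('side');find_block('wrist',save='pics/w4.png')
s=sense();print(s['t'],s['eef_pos'],s['joint_vel'].round(3) if hasattr(s['joint_vel'],'round') else '')
p,dd=camera('wrist');PP=cloud('wrist',dd,ext('wrist',s))
for o in outline_of('fence','wrist')[:2]:
    m=o['pixels']&(dd>0);q=PP[m];q=q[abs(q[:,2]-.030)<.006]
    if len(q)>30: r=rect(q);print('fence',o['conf'],r[0].round(4),r[1],r[2],np.rad2deg(r[3]))
```

```text
scene n 1083 z 0.0511 c [0.4931 0.0837] L153 W95 ang76.2
side n 1475 z 0.0491 c [0.49  0.083] L155 W90 ang76.3
wrist n 13727 z 0.0493 c [0.4898 0.0856] L150 W90 ang76.2
8.4833 [ 0.56427203 -0.01403339  0.22747874] [ 0.026  0.007 -0.005  0.003 -0.006 -0.001]
fence 0.74 [0.6614 0.0322] 296.24444580078125 35.64789581298828 77.92404174804688
```

View pics/w4.png

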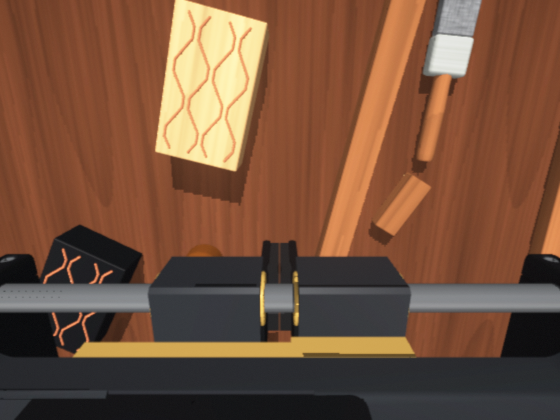

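The block is at 76.2° against the fence's 77.9°, its centre 17 mm from the start, and it is standing free. Next I'll swing behind it with the jaws open along the fence direction, to push with both fingertips. I'm waiting here a moment during the turn.

Emit:
{"fn": "carry_out", "kwargs": {"rows": [[[-7,0,0],[0,1.5,-2.0],0],[[-14,0,0],[0,3.0,-4.0],0],[[-21,0,0],[0,4.5,-6.0],0],[[-28,0,0],[0,6.0,-8.0],0],[[-35,0,0],[0,7.5,-10.0],0],[[-42,0,0],[0,9.0,-12.0],0],[[-49,0,0],[0,10.5,-14.0],0],[[-56,0,0],[0,11.7,-15.7],0]]}}

```text
t: 9.25
eef_pos: [0.4049, 0.1049, 0.2278]
ee_rot: [-0.334, 0.624, 0.338, 0.62]
ft_force: [-0.2, -0.0, 0.8]
grip_width: 0.525
```

Emit:
{"fn": "carry_out", "kwargs": {"rows": [[[-7,0,0],[0,0,0],0],[[-14,0,0],[0,0,0],0],[[-21,0,0],[0,0,0],0],[[-22,0,0],[0,0,0],0],[[-22,0,0],[0,0,0],0]]}}

```text
t: 9.67
eef_pos: [0.4044, 0.1057, 0.2274]
ee_rot: [-0.446, 0.548, 0.451, 0.545]
ft_force: [-0.2, 1.0, 1.0]
grip_width: 0.91
```

Run:
```python
from h import *
find_block('scene'); find_block('side')
s=sense();M=R.from_quat(s['ee_rot']).as_matrix();print(s['t'],s['eef_pos'],s['grip_width'],s['q'].round(2),M.round(3),np.rad2deg(np.arctan2(M[1,2],M[0,2])))
T=np.array([.407,.103,.021]);print('shift cm',(M.T@(T-s['eef_pos'])*100).round(2))
```

```text
scene n 1088 z 0.0512 c [0.493  0.0836] L154 W96 ang76.3
side n 1480 z 0.0490 c [0.4902 0.0839] L154 W91 ang76.4
9.7667 [0.40462812 0.1053574  0.22752324] 0.965389000305691 [ 0.06 -0.3   2.02  0.    1.43 -1.31] [[-0.007 -0.98   0.197]
 [ 0.002  0.197  0.98 ]
 [-1.     0.008  0.   ]] 78.62623741958062
shift cm [20.65 -0.44 -0.19]
```

Emit:
{"fn": "carry_out", "kwargs": {"rows": [[[0.7,0,0],[3,0,0],0],[[0.7,0,0],[6,0,0],0],[[0.7,0,0],[9.5,0,-0.2],0],[[0.7,0,0],[13,0,-0.2],0],[[0.7,0,0],[16,0,-0.2],0],[[0.7,0,0],[18.5,0,-0.2],0],[[0.7,0,0],[20.6,0,-0.2],0],[[0.7,0,0],[20.6,0,-0.2],0]]}}

```text
t: 10.43
eef_pos: [0.3986, 0.1035, 0.0174]
ee_rot: [-0.44, 0.554, 0.448, 0.546]
ft_force: [-0.7, 0.7, -0.8]
grip_width: 1.002
```

Run:
```python
from h import *
find_block('scene',save='pics/scene5.png'); find_block('side',save='pics/side5.png')
a=cv2.imread('pics/scene5.png')[90:260,180:400];b=cv2.imread('pics/side5.png')[90:260,150:370]
cv2.imwrite('pics/c5.png',cv2.resize(np.vstack([a,b]),None,fx=1.75,fy=1.75))
s=sense();M=R.from_quat(s['ee_rot']).as_matrix();print(s['t'],s['eef_pos'],s['ft_force'],M.round(3),np.rad2deg(np.arctan2(M[1,2],M[0,2])))
```

```text
scene n 1055 z 0.0513 c [0.4923 0.0842] L153 W93 ang76.4
side n 1483 z 0.0492 c [0.4899 0.0836] L154 W91 ang76.1
10.5333 [0.40206679 0.10375806 0.0212525 ] [1.35858929 0.66558555 0.12038607] [[-0.01  -0.978  0.211]
 [ 0.002  0.211  0.978]
 [-1.     0.01  -0.   ]] 77.84423820875519
```

View pics/c5.png

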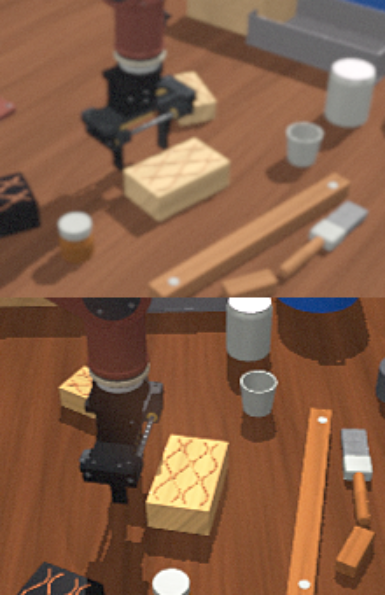

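Both fingertips stand behind the long side. Pushing now, slowly, with a small tilt correction.

Emit:
{"fn": "carry_out", "kwargs": {"rows": [[[0,0,-1],[0,-0.8,0],0],[[0,0,-1],[0,-1.6,0],0],[[0,0,-1],[0,-2.2,0],0],[[0,0,-1],[0,-2.6,0],0],[[0,0,-1],[0,-3.0,0],0],[[0,0,-1],[0,-3.4,0],0],[[0,0,-1],[0,-3.8,0],0],[[0,0,-1],[0,-4.2,0],0]]}}

```text
t: 11.2
eef_pos: [0.4411, 0.095, 0.0202]
ee_rot: [-0.445, 0.55, 0.443, 0.55]
ft_force: [-7.5, 1.3, 5.3]
grip_width: 1.001
```

Run:
```python
from h import *
find_block('scene'); find_block('side')
s=sense();M=R.from_quat(s['ee_rot']).as_matrix();print(s['t'],s['eef_pos'],s['ft_force'],M.round(3),np.rad2deg(np.arctan2(M[1,2],M[0,2])))
```

```text
scene n 1099 z 0.0512 c [0.4942 0.0842] L155 W103 ang78.7
side n 1346 z 0.0492 c [0.4969 0.0834] L155 W91 ang78.1
11.3 [0.44224193 0.09484936 0.02026721] [-4.18797069  1.46173473  1.08677663] [[ 0.005 -0.978  0.211]
 [-0.002  0.211  0.978]
 [-1.    -0.005 -0.001]] 77.8329376117028
```

Emit:
{"fn": "carry_out", "kwargs": {"rows": [[[0,0,0],[0,-0.5,0],0],[[0,0,0],[0,-1.0,0],0],[[0,0,0],[0,-1.6,0],0],[[0,0,0],[0,-2.2,0],0],[[0,0,0],[0,-2.8,0],0],[[0,0,0],[0,-3.4,0],0],[[0,0,0],[0,-4.0,0],0],[[0,0,0],[0,-4.6,0],0]]}}

```text
t: 11.97
eef_pos: [0.4875, 0.085, 0.0202]
ee_rot: [-0.446, 0.549, 0.443, 0.551]
ft_force: [-3.3, 0.6, -2.6]
grip_width: 1.001
```

Run:
```python
from h import *
find_block('scene',(.54,.08)); find_block('side',(.54,.08))
s=sense();M=R.from_quat(s['ee_rot']).as_matrix();print(s['t'],s['eef_pos'],s['ft_force'],M.round(3),np.rad2deg(np.arctan2(M[1,2],M[0,2])))
```

```text
scene n 1167 z 0.0513 c [0.5435 0.0736] L154 W97 ang78.4
side n 1311 z 0.0492 c [0.5438 0.0738] L155 W91 ang77.9
12.0667 [0.48909819 0.08478805 0.0210013 ] [-0.20010086  0.09443861 -0.24841206] [[ 0.007 -0.977  0.211]
 [-0.002  0.211  0.977]
 [-1.    -0.007 -0.001]] 77.81223517572411
```

Emit:
{"fn": "carry_out", "kwargs": {"rows": [[[0,0,0],[0,-0.5,0],0],[[0,0,0],[0,-1.1,0],0],[[0,0,0],[0,-1.7,0],0],[[0,0,0],[0,-2.3,0],0],[[0,0,0],[0,-2.9,0],0],[[0,0,0],[0,-3.5,0],0],[[0,0,0],[0,-4.1,0],0],[[0,0,0],[0,-4.7,0],0]]}}

```text
t: 12.73
eef_pos: [0.5356, 0.0747, 0.0213]
ee_rot: [-0.446, 0.549, 0.442, 0.552]
ft_force: [-2.6, 1.3, -2.3]
grip_width: 1.001
```

Run:
```python
from h import *
find_block('scene',(.58,.07)); find_block('side',(.58,.07))
s=sense();M=R.from_quat(s['ee_rot']).as_matrix();print(s['t'],s['eef_pos'],s['ft_force'],M.round(3),np.rad2deg(np.arctan2(M[1,2],M[0,2])))
```

```text
scene n 1252 z 0.0512 c [0.5902 0.0633] L154 W99 ang78.2
side n 1291 z 0.0493 c [0.5923 0.0634] L156 W89 ang77.8
12.8333 [0.53705297 0.07450257 0.02195093] [-0.10725002 -0.34006759  0.66691633] [[ 0.01  -0.977  0.211]
 [-0.002  0.211  0.977]
 [-1.    -0.01  -0.   ]] 77.79662609510429
```

Emit:
{"fn": "carry_out", "kwargs": {"rows": [[[0,0,0],[0,-0.3,0],0],[[0,0,0],[0,-0.5,0],0],[[0,0,0],[0,-0.7,0],0],[[0,0,0],[0,-0.9,0],0],[[0,0,0],[0,-1.1,0],0]]}}

```text
t: 13.25
eef_pos: [0.5473, 0.0723, 0.0221]
ee_rot: [-0.447, 0.548, 0.442, 0.552]
ft_force: [-4.9, 0.7, 1.3]
grip_width: 1.001
```

Emit:
{"fn": "carry_out", "kwargs": {"rows": [[[0,0,0],[0,-0.1,0],0],[[0,0,0],[0,-0.2,0],0]]}}

```text
t: 13.42
eef_pos: [0.5488, 0.072, 0.0222]
ee_rot: [-0.446, 0.549, 0.442, 0.552]
ft_force: [-6.0, 0.3, 2.2]
grip_width: 1.001
```

Run:
```python
from h import *
find_block('scene',(.6,.06)); find_block('side',(.6,.06))
s=sense();print(s['t'],s['eef_pos'],s['ft_force'])
```

```text
scene n 1266 z 0.0513 c [0.6033 0.06  ] L155 W98 ang78.2
side n 1285 z 0.0493 c [0.6034 0.0608] L155 W92 ang77.5
13.5167 [0.5491392  0.07200697 0.02219831] [-3.52308608  0.87338669  0.27293247]
```

Emit:
{"fn": "carry_out", "kwargs": {"rows": [[[0,0,0],[0,-0.1,0],0],[[0,0,0],[0,-0.2,0],0],[[0,0,0],[0,-0.2,0],0]]}}

```text
t: 13.77
eef_pos: [0.5493, 0.072, 0.0222]
ee_rot: [-0.445, 0.549, 0.443, 0.551]
ft_force: [-11.7, 1.8, 7.5]
grip_width: 1.0
```

Emit:
{"fn": "carry_out", "kwargs": {"rows": [[[0,0,0],[0,-0.1,0],0],[[0,0,0],[0,-0.2,0],0],[[0,0,0],[0,-0.2,0],0]]}}

```text
t: 14.02
eef_pos: [0.5492, 0.0719, 0.0222]
ee_rot: [-0.444, 0.551, 0.444, 0.55]
ft_force: [-12.8, 1.9, 8.2]
grip_width: 1.0
```

The TCP has stopped and the force has risen to 13 N, so the block is seated against the fence. I'll back off and check.

Emit:
{"fn": "carry_out", "kwargs": {"rows": [[[0,0,0],[0,0.5,0],0],[[0,0,0],[0,1.5,0],0],[[0,0,0],[0,3.5,0],0],[[0,0,0],[-3,5,0],0],[[0,0,0],[-7,5,0],0],[[0,0,0],[-11,5,0],0],[[0,0,0],[-15,6,0],0],[[0,0,0],[-18,8,0],0]]}}

```text
t: 14.68
eef_pos: [0.4736, 0.0887, 0.2068]
ee_rot: [-0.446, 0.549, 0.442, 0.552]
ft_force: [0.7, -0.0, 0.9]
grip_width: 1.0
```

Run:
```python
from h import *
find_block('scene',(.6,.06),save='pics/scene6.png'); find_block('side',(.6,.06),save='pics/side6.png');find_block('wrist',(.6,.06),save='pics/w6.png')
s=sense();print(s['t'],s['eef_pos'],s['ft_force'])
p,dd=camera('wrist');PP=cloud('wrist',dd,ext('wrist',s))
for o in outline_of('fence','wrist')[:2]:
    m=o['pixels']&(dd>0);q=PP[m];q=q[abs(q[:,2]-.030)<.006]
    if len(q)>30: r=rect(q);print('fence',o['conf'],r[0].round(4),r[1],r[2],np.rad2deg(r[3]))
```

```text
scene n 1252 z 0.0513 c [0.6061 0.0595] L154 W94 ang78.1
side n 1515 z 0.0493 c [0.6037 0.0597] L154 W90 ang78.0
wrist n 2750 z 0.0492 c [0.5727 0.0682] L150 W27 ang77.9
14.8333 [0.47310212 0.08934793 0.20624429] [-0.02632305  0.10624256 -0.29216559]
fence 0.97 [0.6634 0.0483] 303.559326171875 37.473899841308594 78.76275634765625
```

View pics/w6.png

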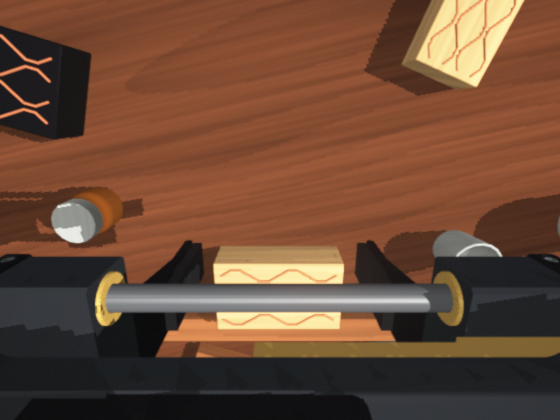

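View pics/scene6.png

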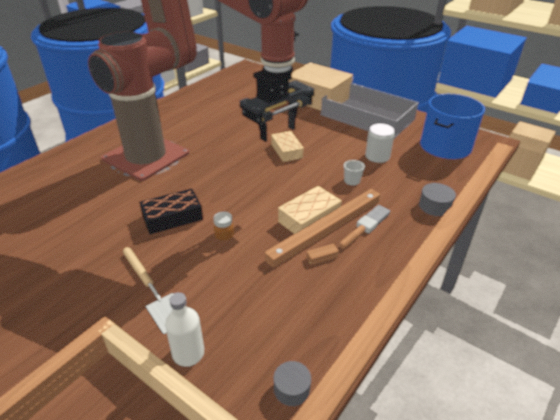

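The block lies flush against the fence at (310,207) in the scene picture. The bystanders are in place and the gripper is clear, so I'm handing in.

Run:
```python
from h import *
print(hand_in())
```

```text
the job is handed in; nothing more can be done
None
```

The printing block now lies with one long side flat against the fence, and the job is handed in; no verdict is reported. I turned it with two opposing corner pushes using the shut fingertips. It then stood free about 2 s before I pushed it straight across with both open fingertips.

- **Turn on the spot:** The block went from about 35° to 76.2°, against 77.9° for the fence. Its middle ended about 17 mm from where it began.
- **Against the fence:** The last push stopped at about 13 N with the tool no longer moving. After I backed off, the block read 78.0° from the side camera. Its middle was about 62.7 mm from the fence's middle line, where perfect contact is 62.5 mm.
- **Clear of everything:** The gripper was about 20 cm up and touching nothing. The bystanders looked unmoved in the last pictures, which I checked by eye rather than measured. The whole run took about 15 s.
- **Readings that disagreed:**
  - The scene camera put the block about 2 mm closer to the fence than the side camera, which is within calibration error.
  - The last wrist view was partly blocked by the gripper. Its block centre was unusable, though its angle of 77.9° agreed, and its fence angle (78.8°) was slightly off.

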